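Index an oak block to its third stop on a horizontal boring machine

ROBOT

A 7-joint arm with a two-finger parallel gripper is mounted at the origin on the work surface. World frame = base frame: x ahead of the robot, y to its left, z up, the work surface at z = 0. Lengths are in m, angles in rad, forces in N, time in s.
With the tool pointing down it reaches from about 0.425 to 0.925 m from the base axis. Payload 6.8 kg.
Tool frame: the origin (TCP) lies between the finger pads, 19 mm behind the fingertips; this is the grasp point; z points along the fingers, y is the line along which they close (so a half turn about z gives the same grasp; the last joint's range is limited). The gripper opens to 85 mm and grips with 20 to 120 N. Pads are 22 mm wide; open, the fingers measure 114 mm over their backs; the gripper's body (76 mm by 85 mm) begins 54 mm behind the grasp point. The pads swing forward as they close: fully open they stand 13 mm farther back than shut.
Start: joints at [1.043, 0.477, 0.022, 1.555, -0.011, 1.109, -0.083], TCP at [0.275, -0.616, 0.25] pointing down, gripper open.
Joint ranges: [-2.96, 2.96], [-0.34, 2.1], [-1.41, 1.46], [0.24, 2.44], [-1.37, 4.51], [0.17, 1.92], [-2.96, 2.96]. Speed limits (rad/s): [2.39, 2.39, 3.14, 3.14, 3.14, 3.14, 3.14].

INTERFACE

Orientations are given as a unit quaternion [w, x, y, z].
In Python, from station import bot, optics, probe_bus, hand_in gives the robot as it stands (bot), with the cameras (optics), the readings (probe_bus) and the job as plain functions.
- The arm moves only by the tool nudge_tcp, called in YAML: its name, and indented under it one key for each argument. Schema: {"type":"object","properties":{"deltas":{"type":"array","items":{"type":"array","prefixItems":[{"type":"array","items":{"type":"number"},"minItems":3,"maxItems":3},{"type":"number"},{"type":"number"}],"minItems":3,"maxItems":3},"minItems":1,"maxItems":20},"clamp_n":{"type":"number"},"only":{"type":"string"},"quiet":{"type":"boolean"},"lines":{"type":"string"}},"required":["deltas"],"additionalProperties":false}. deltas is a list of rows, 1 to 20 of them, each written [[dx, dy, dz], turn, opening]: dx, dy, dz in shares of the most that a row can go, 1 being 50 mm, then a turn about the tool's z in shares of 90 degrees (1.0 is 90 degrees), then the opening from 0.0 (shut) to 1.0 (fully open); each row shifts and turns the commanded pose from where the row before left it, along the tool's axes as they then stand; what a row does not reach is not made up. A row lasts 1/10 s, in which the tool goes at most 0.05 m and 0.15 rad, less where a joint would pass 70% of its speed; a pose out of reach is approached as far as the arm can. The fingers move at their own pace and stop on an object; clamp_n is the grip in N (left out, the last holds). Time passes only in rows, so rows that do not move let the fingers close. The tool returns the time, the measured TCP pose, the force, the opening and the grip force at its end. only (a regular expression) keeps the lines of the reply that match it, lines (a string "A,B") keeps lines A to B, and quiet returns only ok. A shift or turn number past 1, either way, is cut back to 1. Input that does not fit is refused with a message, and nothing moves.
- probe_bus.get_obs(): the state, without advancing time (a new reading comes with each control period).
- optics.read_camera(name): name is "side" or "top"; returns the picture (400x640x3 uint8, blue, green, red); there is no depth.
- optics.camera_info(name): a dict with "vertical_fov" (degrees; the focal length in pixels is half the picture's height over the tangent of half this angle, whatever the lens; pixels are square), "cx", "cy" (the principal point, pixels), "view" (4x4, takes a point from world to camera coordinates). Camera axes: x right, y up, looking along -z (the intrinsics and any distortion apply to the point x, -y, -z); pixel columns grow to the right and rows downward; lengths in m; the calibration is good to about 2 mm. A picture is of the moment at which its call begins. camera_info takes no time and is no camera call.
- hand_in(): hands the job in; it is judged then, once.
The state is a dict: "t": time; "q": joint angles; "joint_vel": joint speeds; "joint_torque": joint torques, N m; "eef_pos": TCP position; "tool_rot": TCP orientation; "contact_force": force on the tool from outside, world axes, zero at the start; "torque": the same for the moment, N m; "gripper_width": opening from 0.0 (shut) to 1.0 (fully open); "grasp_force": force on a finger pad.
Only numpy, scipy, OpenCV 4.12 (cv2) and the standard library are available. Lean on these libraries where they do the work, as an engineer would, in place of code of your own. Each camera call takes 0.05 s, during which the arm holds its last target. There are 200 camera calls.

TASK

The oak block on the boring machine's indexing fixture is to get its third hole. First slide the carriage sideways along its rods (the black bar knob on top serves as a handle) until its brass pointer stands at the thick black bore line on the rule, and let it rest there a moment; then turn the knob clockwise (seen from above), feeling the plunger click, to the third stop, without running on past it. Finish while still gripping the knob there, plunger home in the third notch and pointer still at the line, to hold it for boring, and leave the loose things on the bench as they lie.

Things in the scene. Friction and masses are not known exactly. Their poses are not given: they have to be found in the camera images.
- borer: Fixed boring machine. Origin on the bench, exactly under the knob's axis when the carriage is at the bore line; y along the guide rods, x from fixture to motor. Bed 30 mm high, y -290 to +170 mm, x -105 to +105; motor x 205 to 390 mm, 180 mm high, |y| under 60; chuck and 10 mm bit from there to x 73 mm, axis 100 mm high, pointing to -x. Feed lever beside the motor at +y.
- bore_mark (a point): The bore line: the one thick black line (3 mm) across the aluminium rule on the bed's front edge (the edge away from the motor), in line with the bit; point on top of the rule, 46 mm above the bench.
- carriage (a joint): Place of the carriage along the machine's y, m: 0 with its pointer at the bore line, negative at the loading end where it starts (-0.14 to -0.06). Travel -0.155 to +0.045: it does not stop by itself at the line. Stiff slide, about 3.5 N of friction, stays where it is left; cannot be lifted off.
- carriage_pointer (a point): Tip of the small brass pointer at the front edge of the carriage, just above the rule, 94 mm from the knob's axis towards machine -x; it moves with the carriage.
- indexer (a joint): Angle of spindle, notched plate, block and knob, rad, growing clockwise from above. Starts on the plain rim at 0 to 0.28. Stops (notches): 0.55, 0.90, 1.25, 1.60 (first to fourth, 20 degrees apart); end stops -0.10 and 1.85. Takes about 0.2 N m on the plain rim, 0.4 to 0.6 into and out of a notch; a notch is about 0.1 rad wide either side of its middle.
- plunger (a joint): Spring plunger at the carriage's -y side (pull knob outwards), m: 0 when home in a notch, about 0.003 when its nose rides on the plate's rim. Each fall is one click; 0.02 rad off the middle of a notch it reads about 0.001.
- index_knob: Black bar knob on the spindle. Origin on the turning axis, underside of its round skirt (40 mm wide, 8 high), 131 mm above the bench; z up. Above the skirt an upright bar 14 mm thick (y), 36 high (top 44 mm above origin), x -26 to +36 mm, with a narrowing nose from +24. x (nose) is along machine +x at indexer 0. Below: nut, and block (top 118 mm above bench, within 56 mm of the axis).
- knob_grip (a point): On the turning axis inside the bar, 161 mm above the bench: put the TCP here to grip the bar across its thickness from above (the bar spans 22 mm below to 14 mm above this point).
- spare_block: loose oak block like the one on the fixture, 100 x 75 x 36 mm, lying on the bench; origin at its underside
- try_square: loose try square, dark wooden stock 115 x 20 x 18 mm with a 160 mm steel blade, on the bench; origin under the middle of the stock
- mallet: loose wooden mallet, head 62 x 115 x 70 mm, handle 200 mm, on the bench; origin under the middle of the handle
- chuck_key: loose steel T-shaped chuck key, 75 x 60 x 13 mm, lying on the machine's base beside the chuck; origin under it
- pencil: loose flat carpenter's pencil, 175 x 12 x 8 mm, on the bench in front of the machine; origin under its middle
- tape_measure: loose tape measure, 66 x 38 x 62 mm, on the bench; origin under its middle
- bench_brush: loose bench brush, 300 mm long, 50 mm high, on the bench; origin under it

How it is judged:
On the way, in this order (a step that is already met when the one before it is completed fails the run):
1. the carriage rests with its pointer at the bore line, the knob not yet turned to the first stop (value of joint carriage between -0.004 and 0.004 m and velocity of joint carriage between -0.01 and 0.01 m/s and value of joint indexer below 0.42 rad), for 0.3 s.
2. the plunger is home in the third notch (value of joint indexer between 1.1881 and 1.3081 rad and value of joint plunger below 0.0018 m), for 0.2 s.
At the end, for the whole second after the job is handed in: The carriage's pointer is within 4 mm of the bore line, the spindle at the third stop (1.25 rad within 0.06) and still, the plunger home in the notch (under 1.8 mm out of its full 3 mm), and the fingers still grip the knob (over 5 N) (all of step 2 and value of joint carriage between -0.004 and 0.004 m and velocity of joint indexer between -0.05 and 0.05 rad/s and contact force between the fingers and index_knob above 5 N); the arm keeps its last pose, push and grip.
It fails at once if the knob runs on past the third stop towards the fourth (value of joint indexer above 1.398 rad).
It fails at once if a loose thing on the bench or machine is pushed more than 25 mm (distance of any of spare_block, try_square, mallet, chuck_key, pencil, tape_measure, bench_brush from where it was at the start of the episode above 0.025 m).
It also fails if it takes over 58 s, if anything falls off the work surface, if the arm or the gripper's body presses on something with over 40 N, if the wrist force passes 120 N, or if a joint passes its speed limit or range.

## Working session

There is one attempt and no reset: what is moved stays moved. The work goes in short steps, Python scripts to look and compute and a tool call to move; the robot and the scene stay as the last step left them, time stands still between calls to the robot, and variables do not carry over. Pictures are saved under pics/ and viewed, at most 10 in all, crops included, and the job is handed in when it is done.

```bash
ls; mkdir -p pics
```

Run:
```python
from station import bot, optics, probe_bus, hand_in
import cv2
for n in("side","top"):
    cv2.imwrite(f"pics/{n}0.png",optics.read_camera(n)); print(optics.camera_info(n))
o=probe_bus.get_obs(); print(o)
```

```text
pics
station.py
{'vertical_fov': 53.97686151152693, 'cx': 318.7145755372607, 'cy': 206.06871878863316, 'view': array([[-0.94606314, -0.32357455,  0.01624949,  0.52541751],
       [ 0.22526115, -0.62091057,  0.75081787, -0.17468345],
       [-0.23285608,  0.71398149,  0.66030938, -1.06507827],
       [ 0.        ,  0.        ,  0.        ,  1.        ]])}
{'vertical_fov': 57.32399947052952, 'cx': 322.9938686579308, 'cy': 195.47626041147734, 'view': array([[ 0.05028645, -0.99871856, -0.00570227,  0.00979224],
       [ 0.97479668,  0.04783781,  0.21790588, -0.58482363],
       [-0.21735386, -0.01651627,  0.97595313, -0.92816938],
       [ 0.        ,  0.        ,  0.        ,  1.        ]])}
{'t': 0.1, 'q': array([ 1.0428995 ,  0.47771435,  0.02234842,  1.55634726, -0.01150944,
        1.10927993, -0.08312359]), 'joint_vel': array([-0.00131932, -0.00078286,  0.00124723, -0.00261497, -0.00023548,
        0.00021333, -0.00089822]), 'joint_torque': array([ 5.70065022e-03, -5.97758210e+01,  1.61427598e+00, -2.81954670e+01,
        1.28907157e-02,  4.98792389e-03,  1.12888907e-05]), 'eef_pos': array([ 0.27490281, -0.61594219,  0.24912733]), 'tool_rot': array([-7.79053375e-04,  9.78053102e-01,  2.08354200e-01, -2.23074950e-04]), 'contact_force': array([-0.10164341,  0.88496105, -0.2499626 ]), 'torque': array([ 0.00089329, -0.01907056, -0.04308322]), 'grasp_force': 0.0, 'gripper_width': 0.9966731868097835}
```

View pics/side0.png

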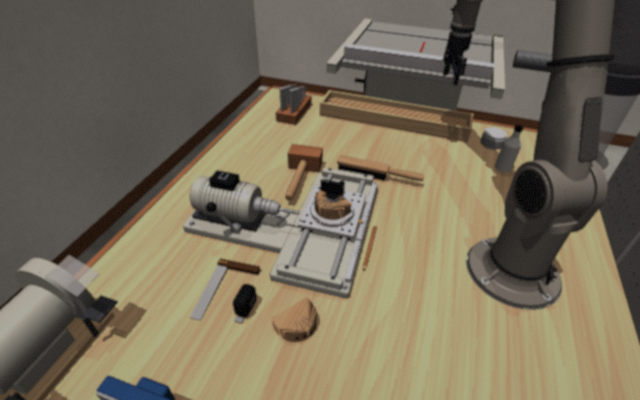

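View pics/top0.png

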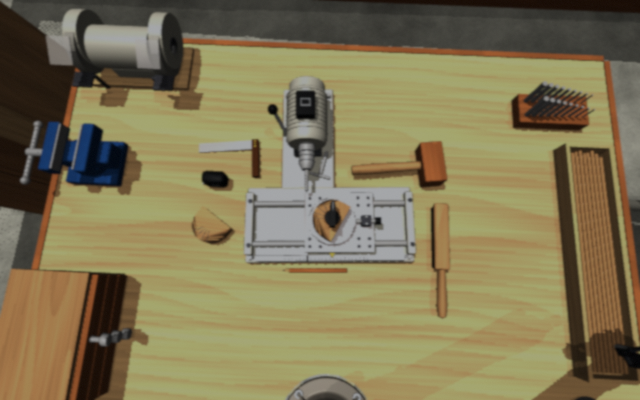

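The side view shows the machine with the motor on its far side and the arm clear to the right. The top view has the bed at about columns 246–414, rows 188–263, the knob near (332, 217), the brass pointer near (332, 254) and the pencil in front at (318, 270). I'll zoom in on the rule and the knob.

Run:
```python
import cv2,numpy as np
t=cv2.imread("pics/top0.png");s=cv2.imread("pics/side0.png")
cv2.imwrite("pics/c1.png",cv2.resize(t[180:275,240:420],None,fx=4.4,fy=4.4,interpolation=cv2.INTER_CUBIC))
cv2.imwrite("pics/c2.png",cv2.resize(s[160:300,265:395],None,fx=4.2,fy=4.2,interpolation=cv2.INTER_CUBIC))
```

```text
(no output)
```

View pics/c1.png

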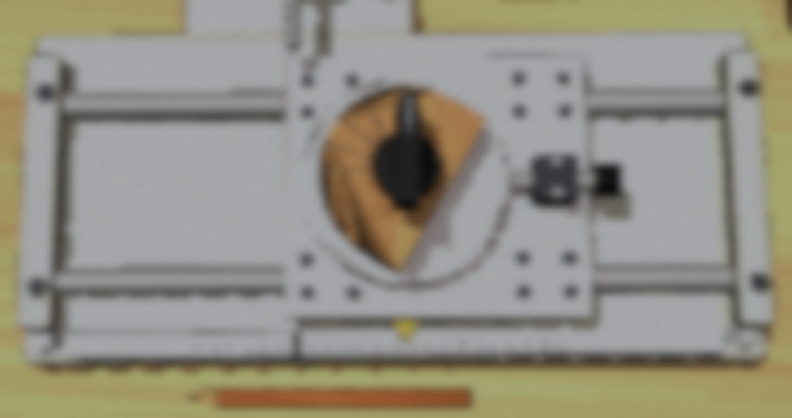

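View pics/c2.png

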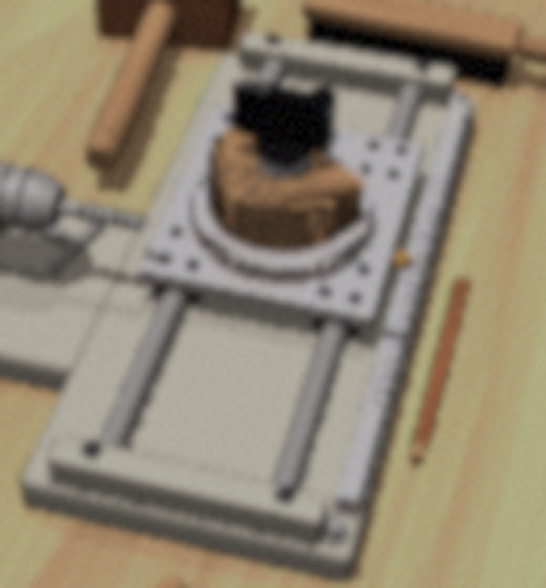

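The crops show the pointer at top pixel about (332, 255). The single thick bore line is at about (307.5, 258), to the left, so the carriage has to travel roughly 65 mm in +y. The knob bar's nose points nearly up-image (machine +x). Next I measure these.

Create h.py:
```python
import cv2,numpy as np
from station import bot, optics, probe_bus, hand_in
def ray(n,uv):
    c=optics.camera_info(n);V=np.array(c["view"]);f=200/np.tan(np.radians(c["vertical_fov"])/2)
    d=V[:3,:3].T@np.array([(uv[0]-c["cx"])/f,-(uv[1]-c["cy"])/f,-1]);return -V[:3,:3].T@V[:3,3],d
def plane(n,uv,z):
    o,d=ray(n,uv);return o+d*(z-o[2])/d[2]
def tri(a,b):
    (o,d),(p,e)=ray("top",a),ray("side",b)
    s=np.linalg.lstsq(np.c_[d,-e],p-o,rcond=None)[0];x,y=o+d*s[0],p+e*s[1];return (x+y)/2,np.linalg.norm(x-y)
def yellow(im,x0,x1,y0,y1):
    h=cv2.cvtColor(im,cv2.COLOR_BGR2HSV)[y0:y1,x0:x1]
    w=((abs(h[...,0].astype(int)-25)<9)&(h[...,1]>90))*h[...,1].astype(float);ys,xs=np.nonzero(w)
    return (np.average(xs,weights=w[ys,xs])+x0,np.average(ys,weights=w[ys,xs])+y0,len(xs))
```

Run:
```python
from h import *
np.set_printoptions(precision=4,suppress=True)
t=cv2.imread("pics/top0.png");s=cv2.imread("pics/side0.png")
C=lambda x,y:(240+x/4.4,180+y/4.4)
pt=yellow(t,322,342,250,260);print("ptr top",pt,plane("top",pt,.047))
ps=yellow(s,355,366,214,228);print("ptr side",ps,plane("side",ps,.047),tri(pt,ps))
g=t.min(2).astype(float)
r=g[256:261,300:316];print(r.astype(int))
w=np.clip(np.median(r)-r.mean(0),0,None);w[w<10]=0;lu=(w*np.arange(300,316)).sum()/w.sum();print("line",lu,plane("top",(lu,258),.046))
for a,b in(((45,92),(748,88)),((37,288),(760,282)),((60,103),(725,101)),((60,283),(722,280))):
    A,B=plane("top",C(*a),.05),plane("top",C(*b),.05);print("yaw",np.degrees(np.arctan2(*( (A-B)[[0,1]]*[-1,1]))),A,B)
m=(t.max(2)<60).astype(np.uint8);k=m[195:232,318:348]
n,l,st,ce=cv2.connectedComponentsWithStats(k);i=1+np.argmax(st[1:,4]);print(st[i],ce[i]+[318,195])
for row in k:print("".join(".#"[v] for v in row))
```

```text
ptr top (np.float64(331.70391459074733), np.float64(253.71886120996442), 11) [0.4297 0.0079 0.047 ]
ptr side (np.float64(359.6062015503876), np.float64(221.2108527131783), 5) [0.4308 0.0021 0.047 ] (array([0.4295, 0.008 , 0.0526]), np.float64(0.00040133470000557856))
[[157 159 159 159 158 151 128 113 130 151 159 160 160 160 161 160]
 [161 163 162 161 160 151 126 107 128 151 160 161 163 163 161 161]
 [157 160 161 158 155 149 125 105 128 149 155 158 160 160 158 157]
 [148 153 152 148 147 140 119 101 122 144 148 149 152 152 149 149]
 [126 128 129 128 127 121 100  87 104 121 127 128 130 130 129 128]]
line 306.9741697416974 [0.4152 0.0732 0.046 ]
yaw 3.147214503167141 [0.5618 0.238  0.05  ] [ 0.5859 -0.1999  0.05  ]
yaw 3.327365561005234 [0.4402 0.2315 0.05  ] [ 0.4657 -0.207   0.05  ]
yaw 2.9924536450423136 [0.5553 0.228  0.05  ] [ 0.5769 -0.1856  0.05  ]
yaw 3.1120858194913232 [0.444  0.2178 0.05  ] [ 0.4658 -0.184   0.05  ]
[  7  12  15  21 202] [332.2327 217.4505]
..............................
..............................
..............................
.............................
[... 324 characters left out ...]
.#####............
............######............
...........########...........
.........###########..........
........#############.........
........#############.........
........#############.........
.......###############........
.......###############........
.......###############........
........##############........
........##############........
........#############.........
.........############.........
..........##########..........
...........########...........
............######............
............#####.............
..............###.............
..............................
..............................
..............................
..............................
```

Run:
```python
from h import *
np.set_printoptions(precision=4,suppress=True)
t=cv2.imread("pics/top0.png");s=cv2.imread("pics/side0.png")
# bed corners for independent origin check (outline at z=.03): front line of rule etc.
print("line tri", tri((306.97,258),(265+393/4.2,160+332/4.2)))
print("nose .175",plane("top",(332.7,201.6),.175),"tail .175",plane("top",(332.5,228),.175),"skirt .139",plane("top",(332.5,218),.139))
m=(s.max(2)<50).astype(np.uint8)[175:205,312:352]
print("side")
for row in m:print("".join(".#"[v] for v in row))
# bar top darker/lighter structure in top view
print(t.max(2)[198:230,324:342])
y=np.radians(3.1);X=np.array([np.cos(y),np.sin(y)]);P=np.array([.427,.0079]);print("axis from ptr",P+.094*X)
```

```text
line tri (array([0.4153, 0.0731, 0.0479]), np.float64(0.00043410848863024943))
nose .175 [0.5451 0.013  0.175 ] tail .175 [0.4817 0.0106 0.175 ] skirt .139 [0.5112 0.0112 0.139 ]
side
........................................
........................................
........................................
........................................
........................................
........................................
..........#####..###....................
..........#############.....###.........
..........######################........
..........######################........
..........#####################.........
.........######################.........
.........######################.........
.........######################.........
.........######################.........
...........####################.........
.............##################.........
..............#################.........
..............#################.........
..............################..........
..............################..........
...............############.............
..............
[... 2044 characters left out ...]
  96  58  37  32  32  32  33  32  31  29  23  18  21  38  61  85 108]
 [142 117  80  48  35  32  32  33  32  31  27  24  19  29  49  71  89 106]
 [154 138 110  74  46  33  32  31  32  32  31  27  30  46  66  83  94 107]
 [157 150 133 106  71  45  32  32  32  32  33  40  51  68  80  90 101 112]
 [158 154 147 131 101  64  36  28  25  27  36  57  73  82  89  98 107 118]
 [157 154 150 141 117  81  47  29  21  24  40  65  82  90  94 103 113 121]
 [154 154 151 144 129 107  83  66  52  47  55  71  86  92  97 108 120 126]
 [148 152 151 148 142 138 129 111  88  78  80  85  89  94 101 113 123 131]
 [142 152 154 153 152 153 150 131 108  94  91  92  94  99 109 118 124 133]]
axis from ptr [0.5209 0.013 ]
```

Careful with the scale: shifts go in shares of 50 mm and turns go in shares of 90 degrees. That gives: -0.0264 m is -0.528, 0.026 m is 0.52.

nudge_tcp:
  deltas:
    - [[0.26,-0.26,0],0,1]
    - [[0.52,-0.528,0],0,1]
    - [[0.52,-0.528,0],0,1]
    - [[0.52,-0.528,0],0,1]
    - [[0.52,-0.528,0],0,1]
    - [[0.52,-0.528,0],0,1]
    - [[0.52,-0.528,0],0,1]
    - [[0.52,-0.528,0],0,1]
    - [[0.52,-0.528,0],0,1]
    - [[0.52,-0.528,0],0,1]
    - [[0.52,-0.528,0],0,1]
    - [[0.52,-0.528,0],0,1]
    - [[0.52,-0.528,0],0,1]
    - [[0.52,-0.528,0],0,1]
    - [[0.52,-0.528,0],0,1]
    - [[0.52,-0.528,0],0,1]
    - [[0.52,-0.528,0],0,1]
    - [[0.52,-0.528,0],0,1]
    - [[0.34,-0.348,0],0,1]
    - [[0,0,0],0,1]
  clamp_n: 100

```text
t: 2.1
eef_pos: [0.5114, 0.0178, 0.2499]
tool_rot: [-0.001, 0.977, 0.211, 0.0]
contact_force: [-0.6, -0.1, -0.2]
gripper_width: 1.002
grasp_force: 0.0
```

nudge_tcp:
  deltas:
    - [[0,0,0],0.0828,1]
    - [[0,0,0],0.0828,1]
    - [[0,0,0],0.0828,1]
    - [[0,0,0],0,1]
    - [[0,0,0],0,1]

```text
t: 2.6
eef_pos: [0.5105, 0.0129, 0.2498]
tool_rot: [0.0, 1.0, 0.016, -0.0]
contact_force: [0.6, -0.4, 0.5]
gripper_width: 0.999
grasp_force: 0.0
```

Add to h.py:
```python
def st():
    o=probe_bus.get_obs();w,x,y,z=o["tool_rot"];yaw=np.arctan2(2*(x*y+w*z),1-2*(y*y+z*z));p=o["eef_pos"]
    print("t %.1f p"%o["t"],p.round(4),"yaw %.4f"%yaw,"rot",np.round(o["tool_rot"],4),"F",o["contact_force"].round(1),"M",o["torque"].round(2),"g %.1f w %.3f"%(o["grasp_force"],o["gripper_width"]),"q",o["q"].round(2));return p,yaw
def to(target):
    p,a=st();d=np.array(target)-p;print("tool d",(d[0]*np.cos(a)+d[1]*np.sin(a)).round(4),(d[0]*np.sin(a)-d[1]*np.cos(a)).round(4),(-d[2]).round(4))
```

```bash
python3 -c "
from h import *
to((.5125,.0115,.161))"
```

```text
t 2.6 p [0.5105 0.0129 0.2498] yaw 0.0324 rot [ 2.000e-04  9.999e-01  1.620e-02 -2.000e-04] F [ 0.6 -0.4  0.5] M [-0.01  0.07  0.03] g 0.0 w 0.999 q [ 0.13  0.23 -0.32  1.93  0.08  1.   -1.77]
tool d 0.0019 0.0014 0.0888
```

The wrist joint stands at -1.77, and clockwise turning lowers it. The remaining 1.25 rad would run past its range, so I'll turn the gripper a half turn the other way first.

Converted, -0.15 rad / 1.5708 = -0.0955.

nudge_tcp:
  deltas:
    - [[0,0,0],-0.0955,1]
    - [[0,0,0],-0.0955,1]
    - [[0,0,0],-0.0955,1]
    - [[0,0,0],-0.0955,1]
    - [[0,0,0],-0.0955,1]
    - [[0,0,0],-0.0955,1]
    - [[0,0,0],-0.0955,1]
    - [[0,0,0],-0.0955,1]
    - [[0,0,0],-0.0955,1]
    - [[0,0,0],-0.0955,1]
    - [[0,0,0],-0.0955,1]
    - [[0,0,0],-0.0955,1]
    - [[0,0,0],-0.0955,1]
    - [[0,0,0],-0.0955,1]
    - [[0,0,0],-0.0955,1]
    - [[0,0,0],-0.0955,1]
    - [[0,0,0],-0.0955,1]
    - [[0,0,0],-0.0955,1]
    - [[0,0,0],-0.0955,1]
    - [[0,0,0],-0.0955,1]

```text
t: 4.6
eef_pos: [0.5107, 0.0131, 0.2499]
tool_rot: [-0.0, 0.052, 0.999, -0.0]
contact_force: [0.5, -0.1, -0.4]
gripper_width: 1.001
grasp_force: 0.0
```

nudge_tcp:
  deltas:
    - [[0,0,0],-0.0891,1]
    - [[0,0,0],0,1]
    - [[0,0,0],0,1]

```text
t: 4.9
eef_pos: [0.5107, 0.0132, 0.2499]
tool_rot: [-0.0, -0.013, 1.0, 0.0]
contact_force: [-0.5, -1.4, 0.2]
gripper_width: 1.001
grasp_force: 0.0
```

Run:
```python
from h import *
to((.5125,.0115,.161))
t=optics.read_camera("top");s=optics.read_camera("side")
a=cv2.resize(t[170:270,250:410],None,fx=4.8,fy=4.8)[:, :768];b=cv2.resize(s[120:260,275:400],(500,560))
cv2.imwrite("pics/t1.png",a);cv2.imwrite("pics/s1.png",b)
```

```text
t 4.9 p [0.5107 0.0132 0.2499] yaw -3.1162 rot [-1.000e-04 -1.270e-02  9.999e-01  0.000e+00] F [-0.5 -1.4  0.2] M [ 0.05  0.01 -0.01] g 0.0 w 1.001 q [ 0.54  0.31 -0.81  1.9   0.26  1.04  1.21]
tool d -0.0017 -0.0017 0.0889
```

View pics/s1.png

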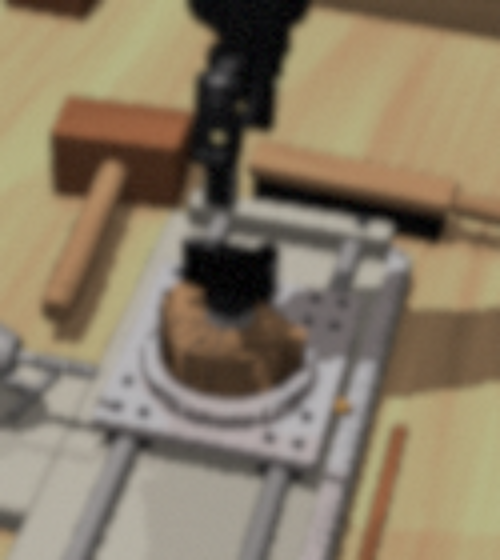

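The open fingers are directly over the knob, with the pointer still at its start. I'll descend and grip.

Converted, 0.015 m is 0.3, 0.01 m is 0.2.

nudge_tcp:
  deltas:
    - [[-0.034,-0.034,0.2],0,1]
    - [[0,0,0.3],0,1]
    - [[0,0,0.3],0,1]
    - [[0,0,0.3],0,1]
    - [[0,0,0.3],0,1]
    - [[0,0,0.2],0,1]
    - [[0,0,0.16],0,1]
    - [[0,0,0],0,1]

```text
t: 5.8
eef_pos: [0.512, 0.0119, 0.1609]
tool_rot: [-0.001, -0.014, 1.0, 0.0]
contact_force: [1.1, 0.7, -0.0]
gripper_width: 1.003
grasp_force: 0.0
```

nudge_tcp:
  deltas:
    - [[0,0,0],0,0.6]
    - [[0,0,0],0,0.3]
    - [[0,0,0],0,0.2]
    - [[0,0,0],0,0]
    - [[0,0,0],0,0]
    - [[0,0,0],0,0]
    - [[0,0,0],0,0]
  clamp_n: 60

```text
t: 6.5
eef_pos: [0.5127, 0.0116, 0.1625]
tool_rot: [0.0, -0.014, 1.0, -0.0]
contact_force: [-0.6, -1.8, 5.4]
gripper_width: 0.155
grasp_force: 58.9
```

```bash
python3 -c "
from h import *
st()"
```

```text
t 6.5 p [0.5127 0.0116 0.1625] yaw -3.1137 rot [ 2.000e-04 -1.390e-02  9.999e-01 -3.000e-04] F [-0.6 -1.8  5.4] M [-0.27  0.36  0.02] g 58.9 w 0.155 q [ 0.47  0.42 -0.76  1.98  0.38  0.88  1.11]
```

Gripped: 13.2 mm opening at 59 N, well aligned. Next I slide 66 mm along machine +y.

Converted, 0.006 m is 0.12, 0.0001 m is 0.002.

nudge_tcp:
  deltas:
    - [[0.002,0.06,0],0,0]
    - [[0.002,0.1,0],0,0]
    - [[0.004,0.12,0],0,0]
    - [[0.004,0.12,0],0,0]
    - [[0.004,0.12,0],0,0]
    - [[0.004,0.12,0],0,0]
    - [[0.004,0.12,0],0,0]
    - [[0.004,0.12,0],0,0]
    - [[0.004,0.12,0],0,0]
    - [[0.002,0.12,0],0,0]
    - [[0.002,0.1,0],0,0]
    - [[0,0.08,0],0,0]
    - [[0,0.02,0],0,0]
    - [[0,0,0],0,0]
  clamp_n: 100

```text
t: 7.9
eef_pos: [0.509, 0.0777, 0.1625]
tool_rot: [0.0, -0.014, 1.0, -0.0]
contact_force: [-2.2, -1.8, 7.3]
gripper_width: 0.146
grasp_force: 97.8
```

Run:
```python
from h import *
st()
t=optics.read_camera("top");s=optics.read_camera("side")
a=cv2.resize(t[235:275,280:340],None,fx=10,fy=10,interpolation=cv2.INTER_CUBIC);b=cv2.resize(s[205:260,335:385],(500,550),interpolation=cv2.INTER_CUBIC)
cv2.imwrite("pics/c3.png",np.hstack([a[:400],]));cv2.imwrite("pics/c4.png",b)
```

```text
t 7.9 p [0.509  0.0777 0.1625] yaw -3.1135 rot [ 1.000e-04 -1.400e-02  9.999e-01 -4.000e-04] F [-2.2 -1.8  7.3] M [-0.37  0.41  0.01] g 97.8 w 0.146 q [ 0.35  0.43 -0.77  1.98  0.39  0.88  0.98]
```

View pics/c3.png

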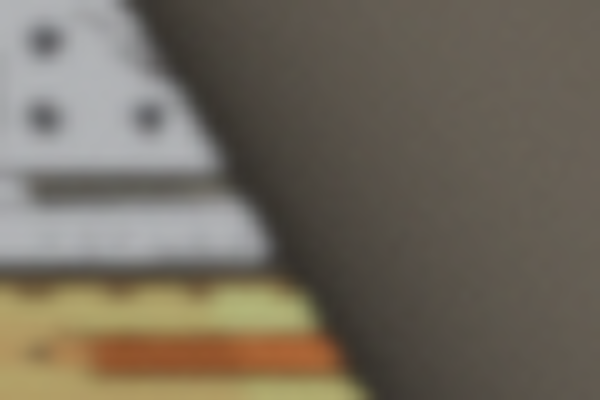

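View pics/c4.png

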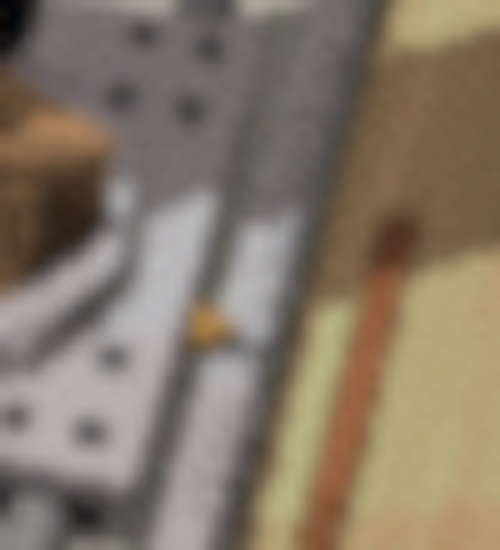

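The top view of the pointer is now blocked by the forearm. The side crop shows the brass pointer at about (205, 328), with the black line continuing from its tip at about (255, 346). I'll check this with numbers.

Run:
```python
from h import *
np.set_printoptions(precision=4,suppress=True)
s0=cv2.imread("pics/side0.png");s=optics.read_camera("side")
a=yellow(s0,355,366,214,228);b=yellow(s,350,364,233,243)
A,B=plane("side",a,.0526),plane("side",b,.0526);print(a,b,A,B,B-A)
y=np.radians(3.1);Y=np.array([-np.sin(y),np.cos(y)])
print("moved",(B-A)[:2]@Y)
g=s[233:246,352:368].min(2);print(g)
# line now, on rule z=.046, vs pointer
for uv in((335+24.5,205+34.2),(335+26.3,205+35.2)):
    L=plane("side",uv,.046);print("line-ptr along y",(L-B)[:2]@Y,L)
L0=np.array([.4152,.0732]);P0=np.array([.4297,.0079]);print("needed, top",(L0-P0)@Y)
```

```text
(np.float64(359.6062015503876), np.float64(221.2108527131783), 5) (np.float64(355.1728081321474), np.float64(237.3456162642948), 6) [0.4297 0.008  0.0526] [0.4252 0.0746 0.0526] [-0.0046  0.0665  0.    ]
moved 0.06668179712233503
[[182 165 129  96 100 134 168 179 177 173 154 118  84  69  69  69]
 [177 156 116  92 108 150 176 180 176 166 136 105  80  69  69  76]
 [174 139 102  85 112 153 178 181 172 156 125  92  74  71  81  96]
 [169 127  88  80 105 141 166 172 169 157 122  87  67  73  96 115]
 [156 112  79  77  86 112 143 161 164 151 118  83  63  80 107 125]
 [141  97  72  68  67  81 111 145 153 138  99  73  66  84 112 127]
 [126  82  64  73  80  89 104 124 127 109  87  68  67  90 117 129]
 [115  82  80 102 124 131 133 131 117  96  81  67  72  98 123 132]
 [108  86  98 132 156 163 161 150 126  89  80  70  82 112 125 129]
 [ 96  82 108 147 171 175 170 157 125  90  72  68  89 117 129 127]
 [ 89  82 116 153 172 173 171 157 121  85  71  72  99 122 127 122]
 [ 82  92 125 158 168 165 163 145 112  85  69  83 111 127 129 117]
 [ 82 102 138 160 164 160 152 131 101  82  70  86 114 129 128 111]]
line-ptr along y -0.0029008344059668328 [0.4133 0.071  0.046 ]
line-ptr along y -0.0005885792374095932 [0.4077 0.073  0.046 ]
needed, top 0.06598858736058087
```

The side and top views agree on zero offset to about 1 mm. I'll let it rest, then start turning.

nudge_tcp:
  deltas:
    - [[0,0,0],0,0]
    - [[0,0,0],0,0]
    - [[0,0,0],0,0]
    - [[0,0,0],0,0]
    - [[0,0,0],0,0]
  clamp_n: 120

```text
t: 8.55
eef_pos: [0.509, 0.0777, 0.1626]
tool_rot: [0.0, -0.014, 1.0, -0.0]
contact_force: [-2.2, -1.5, 7.9]
gripper_width: 0.144
grasp_force: 116.9
```

nudge_tcp:
  deltas:
    - [[0,0,0],0.0318,0]
    - [[0,0,0],0.0318,0]
    - [[0,0,0],0.0318,0]
    - [[0,0,0],0.0318,0]
    - [[0,0,0],0.0318,0]
    - [[0,0,0],0.0318,0]

```text
t: 9.15
eef_pos: [0.5091, 0.0778, 0.1626]
tool_rot: [0.0, 0.136, 0.991, -0.0]
contact_force: [-2.7, -2.7, 6.8]
gripper_width: 0.146
grasp_force: 116.9
```

```bash
python3 -c "
from h import *
st()"
```

```text
t 9.2 p [0.5091 0.0778 0.1626] yaw 2.8681 rot [ 3.000e-04  1.363e-01  9.907e-01 -3.000e-04] F [-2.7 -2.7  6.8] M [-0.27  0.45  0.16] g 116.9 w 0.146 q [ 0.3   0.41 -0.7   1.98  0.35  0.87  0.71]
```

nudge_tcp:
  deltas:
    - [[0,0,0],0.0318,0]
    - [[0,0,0],0.0318,0]
    - [[0,0,0],0.0318,0]
    - [[0,0,0],0.0318,0]
    - [[0,0,0],0.0159,0]
    - [[0,0,0],0,0]

```text
t: 9.75
eef_pos: [0.5091, 0.0779, 0.1626]
tool_rot: [0.0, 0.246, 0.969, -0.0]
contact_force: [-1.8, -1.4, 6.8]
gripper_width: 0.146
grasp_force: 117.0
```

```bash
python3 -c "
from h import *
st()"
```

```text
t 9.8 p [0.5091 0.0779 0.1626] yaw 2.6443 rot [ 4.000e-04  2.461e-01  9.692e-01 -2.000e-04] F [-1.8 -1.4  6.8] M [-0.23  0.44  0.04] g 117.0 w 0.146 q [ 0.26  0.4  -0.65  1.98  0.32  0.86  0.51]
```

The first stop came where expected, with the torque dropping from 0.16 to 0.04 N m. On to the second, then the third.

Converted, 0.05 rad / 1.5708 = 0.0318.

nudge_tcp:
  deltas:
    - [[0,0,0],0.0318,0]
    - [[0,0,0],0.0318,0]
    - [[0,0,0],0.0318,0]
    - [[0,0,0],0.0318,0]

```text
t: 10.15
eef_pos: [0.5091, 0.0779, 0.1626]
tool_rot: [0.0, 0.342, 0.94, -0.0]
contact_force: [-1.2, -1.8, 5.9]
gripper_width: 0.141
grasp_force: 117.0
```

```bash
python3 -c "
from h import *
st()"
```

```text
t 10.2 p [0.5091 0.0779 0.1626] yaw 2.4432 rot [ 4.000e-04  3.421e-01  9.396e-01 -0.000e+00] F [-1.2 -1.8  5.9] M [-0.22  0.36  0.15] g 117.0 w 0.141 q [ 0.23  0.39 -0.61  1.99  0.29  0.85  0.33]
```

nudge_tcp:
  deltas:
    - [[0,0,0],0.0318,0]
    - [[0,0,0],0.0318,0]
    - [[0,0,0],0.0318,0]
    - [[0,0,0],0,0]

```text
t: 10.55
eef_pos: [0.5092, 0.078, 0.1626]
tool_rot: [0.0, 0.411, 0.912, 0.0]
contact_force: [-1.8, -0.7, 5.7]
gripper_width: 0.144
grasp_force: 117.1
```

```bash
python3 -c "
from h import *
st()"
```

```text
t 10.6 p [0.5092 0.078  0.1626] yaw 2.2940 rot [4.000e-04 4.112e-01 9.115e-01 0.000e+00] F [-1.8 -0.7  5.7] M [-0.2   0.34  0.09] g 117.1 w 0.144 q [ 0.2   0.38 -0.58  1.99  0.28  0.85  0.2 ]
```

nudge_tcp:
  deltas:
    - [[0,0,0],0.0318,0]
    - [[0,0,0],0.0318,0]
    - [[0,0,0],0.0318,0]
    - [[0,0,0],0.0318,0]
    - [[0,0,0],0.0255,0]
    - [[0,0,0],0.0191,0]
    - [[0,0,0],0.0191,0]
    - [[0,0,0],0,0]

```text
t: 11.35
eef_pos: [0.5093, 0.078, 0.1626]
tool_rot: [0.0, 0.543, 0.84, 0.0]
contact_force: [-1.6, -0.3, 5.6]
gripper_width: 0.146
grasp_force: 117.1
```

```bash
python3 -c "
from h import *
st()"
```

```text
t 11.3 p [0.5093 0.078  0.1626] yaw 1.9935 rot [3.000e-04 5.430e-01 8.397e-01 3.000e-04] F [-1.6 -0.3  5.6] M [-0.15  0.3  -0.27] g 117.1 w 0.146 q [ 0.15  0.37 -0.51  1.99  0.24  0.84 -0.07]
```

Converted, 0.025 rad / 1.5708 = 0.0159.

nudge_tcp:
  deltas:
    - [[0,0,0],0.0159,0]
    - [[0,0,0],0.0127,0]
    - [[0,0,0],0,0]
    - [[0,0,0],0,0]
    - [[0,0,0],0,0]

```text
t: 11.85
eef_pos: [0.5093, 0.078, 0.1626]
tool_rot: [0.0, 0.561, 0.828, 0.0]
contact_force: [-2.1, 0.2, 5.3]
gripper_width: 0.143
grasp_force: 117.0
```

Run:
```python
from h import *
np.set_printoptions(precision=4,suppress=True)
st()
s=optics.read_camera("side");b=yellow(s,350,364,233,243);print(b,plane("side",b,.0526))
t=optics.read_camera("top");cv2.imwrite("pics/t5.png",cv2.resize(t[170:280,230:420],None,fx=4.2,fy=4.2,interpolation=cv2.INTER_CUBIC))
```

```text
t 11.8 p [0.5093 0.078  0.1626] yaw 1.9497 rot [0.0003 0.5613 0.8276 0.0003] F [-2.1  0.2  5.3] M [-0.12  0.31 -0.06] g 117.0 w 0.143 q [ 0.14  0.37 -0.5   1.99  0.24  0.84 -0.11]
(np.float64(355.01194029850745), np.float64(237.4179104477612), 5) [0.4255 0.075  0.0526]
```

View pics/t5.png

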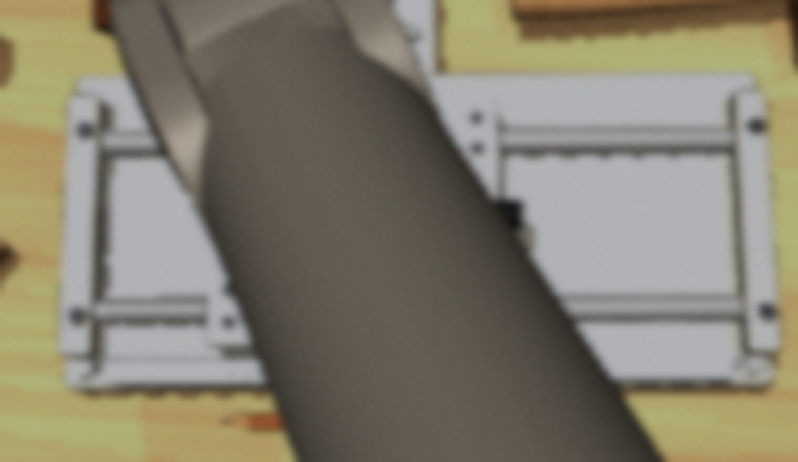

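The spindle reads about 1.25 rad with almost no torque left, so the plunger is in the third notch. The top view shows the carriage still at the line position, mostly hidden by the forearm, and the TCP has drifted only 0.3 mm. Handing in.

```bash
python3 -c "
from station import bot, optics, probe_bus, hand_in
print(hand_in())"
```

```text
the job is handed in; nothing more can be done
None
```

I handed the job in at about 12 s, with the carriage at the bore line (within about 1–1.5 mm by my measurements), the knob at the third stop (about 1.25 rad) and the fingers gripping it at 117 N; the hand-in returned no verdict.

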